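# Hang the dial thermometer on the sprung kitchen hook

### The job

Hang the steel dial thermometer on the hook of the stand with its dial facing outward, away from the post: pass its slot over the hook's tip, push the sprung collar back, and press the plate down behind the tip until the top of its slot sits fully home on the hook bar, then let go. Feel for the bar and press gently, keeping the force on the hook under 20 N, and leave everything else on the counter where it is.

Things in the scene. Friction and masses are not known exactly. Their poses are not given: they have to be found in the camera images.
- thermo: Dial thermometer, 0.13 to 0.2 kg, standing upright on its foot (40 mm in x, 60 in y, 8 high). Origin: centre of the foot's underside. Above it an upright steel plate 60 mm wide (y), 8 mm thick (x = -4 to 4), its top 147 mm up (z). +x is the way the dial looks; the -x face is plain. Grip it from above by its straight side edges, 60 mm apart, free from 8 to 147 mm up.
- thermo_mid (a point): Centre of the thermometer, on the plate's middle plane, 73.5 mm above its origin.
- thermo_slot (a point): Centre of the upright slot that goes right through the plate: 14 mm wide, 57 mm tall (80 to 137 mm above the thermometer's origin). Above it a 10 mm bridge, whose underside is to sit on the hook bar.
- thermo_dial (a point): Centre of the dial: a round white scale with ticks and a pointer in a dark rim 54 mm wide that stands 4 mm proud of the plate's +x face, 44 mm above the thermometer's origin.
- stand: Hook stand, fixed. Origin on the counter under the front face of its steel post; +x is outward, the way the hook points; z up. Wooden base 150 x 120 x 12 mm (x = -60 to 90). Post 20 x 26 mm (x below 0), 205 mm tall. A dark clamp on it (20 mm high, to x = 6 mm, y within 19 mm, thumb screw to y = 33) carries the hook bar: round, 7 mm thick, level along +x at y = 0, its end turned straight up.
- post_top (a point): Top of the post's front face, 205 mm above the counter. THE HEIGHT OF THE HOOK BAR IS NOT REPORTED: its clamp is set differently each time, with the bar's axis anywhere from 158 to 190 mm above the counter, so find it by feel or by eye. The clamp does not slip, but the bar flexes down about 1 mm per 8 N. Keep the force between thermometer and stand below 20 N.
- under_tip (a point): Point on the counter straight below the hook's upturned tip (stand x = 74 mm). The tip is 7 mm thick (x = 70.5 to 77.5 mm); its top stands 13 mm above the bar's axis.
- under_seat (a point): Point on the counter straight below where the plate's middle plane ends up (stand x = 66.5 mm), clamped by the collar against the tip. To lower it past the tip, hold it farther back: with the plate's middle plane at x = 53 to 66 mm, best 60. The clamping friction exceeds the plate's weight: let go too high, it stays there and does not drop home.
- collar (a joint): How far the brass collar is pushed back (m), 0 free to 0.018. It is 28 mm wide (y), 22 mm tall, rides on the bar behind the tip; a spring pushes it outward. Its front face is at stand x = 67 mm when free and meets the back of the plate beside the slot. About 2.5 N starts it, 0.25 N more per mm. While the plate slides down, the collar's rubbing resists with 2 to 4 N; landing on the bar is felt as a steep rise above that.
- spice_jar: Bystander, leave it alone: amber glass spice jar, 42 mm wide, 85 mm tall. Origin: centre of its underside.
- bowl: Bystander, leave it alone: white ceramic dip bowl, 68 mm wide, 35 mm tall. Origin: centre of its underside.
- mug: Bystander, leave it alone: terracotta mug, 76 mm wide, 88 mm tall. Origin: centre of its underside.
- tin: Bystander, leave it alone: food tin, 72 mm wide, 95 mm tall. Origin: centre of its underside.
- timer: Bystander, leave it alone: white round kitchen timer, 64 mm wide, 38 mm tall. Origin: centre of its underside.
- spoon: Bystander, leave it alone: wooden spoon lying on the counter. Origin: centre of its underside.

How it is judged:
By the outcome, as a careful person would: the job done as asked, in the order asked, and still so for the second after the job is handed in, with the robot touching nothing.
It also fails if it takes over 58 s, if anything falls off the work surface, if the arm or the gripper's body presses on something with over 40 N, if the wrist force passes 120 N, or if a joint passes its speed limit or range.

### The arm

A 6-joint arm with a two-finger parallel gripper is mounted at the origin on the work surface. World frame = base frame: x ahead of the robot, y to its left, z up, the work surface at z = 0. Lengths are in mm, angles in rad, forces in N, time in s.
With the tool pointing down it reaches from about 375 to 900 mm from the base axis. Payload 3.1 kg.
Tool frame: the origin (TCP) lies on the centre line of the jaws, within the pads' length; the fingertips stand bot.finger_overhang ahead of it and the grasp point (between the pads) lies 11 mm behind it (bot.finger_overhang is the distance from the TCP to the fingertips, in mm); z points along the fingers, y is the line along which they close (so a half turn about z gives the same grasp; the last joint's range is limited). The gripper opens to 85 mm and grips with 20 to 120 N. Pads are 22 mm wide; open, the fingers measure 114 mm over their backs; the gripper's body (76 mm by 85 mm) begins 54 mm behind the grasp point. The pads swing forward as they close: fully open they stand 13 mm farther back than shut.
Start: joints at [1.075, 0.527, 1.433, -0, 1.181, -0.178], TCP at [195.257, 593.693, 239.31] pointing down, gripper open.
Joint ranges: [-3.08, 3.08], [-0.75, 2.2], [0.22, 2.44], [-1.43, 4.57], [0, 2.65], [-2.85, 2.85]. Speed limits (rad/s): [2.79, 2.79, 3.14, 3.14, 3.14, 3.14].

### API

Orientations are given as a unit quaternion [w, x, y, z].
In Python, from station import bot gives the robot as it stands.
- The arm moves only by the tool carry_out, never from a script. Its argument "steps" is a list of rows, each an object of numbers: "gripper": the opening, from -1 (shut) to 1 (fully open); "dx", "dy", "dz": the shift along the tool's x, y, z each as a share of 100 cm, from -1 to 1; "spin": the turn about the tool's z as a share of 2 pi rad, from -1 to 1. In form: [{"gripper": .., "dx": .., "dy": .., "dz": .., "spin": ..}, ...]. A call has 1 to 12 rows; each row is the pose to reach, as a shift and turn from the pose commanded when the call began, along the tool's axes at that moment, turning the shorter way round; what a row does not reach only later rows make up. A row lasts 1/8 s, in which the tool goes at most 62.5 mm and 10.7 degrees, less where a joint would pass 70% of its speed; a pose out of reach is approached as far as the arm can. A call with a number of a shift or a turn outside -1 to 1 is refused whole. A call with a gripper value outside its range is refused whole. The fingers move at their own pace and stop on an object; the grip force is fixed at half the most. Time passes only in rows, so rows that repeat a pose let the fingers close. It gives the time, the measured TCP pose, the force, the opening and the grip force at its end, in the units of the state.
- bot.state(): the state, without advancing time (a new reading comes with each control period).
- bot.read_camera(name): name is "scene" or "top" or "wrist"; returns a dict with "frame" (384x512x3 uint8, red, green, blue), "camera_matrix" (3x3 intrinsics, pixels), "dist" ([k1, k2, p1, p2, k3] as OpenCV has them; the pictures are not rectified), "camera_from_world" (4x4, takes a point from world to camera coordinates). Camera axes: x right, y up, looking along -z (the intrinsics and any distortion apply to the point x, -y, -z); pixel columns grow to the right and rows downward; lengths in mm; the calibration is good to about 2 mm. A picture is of the moment at which its call begins. There is no depth.
- bot.close_job(): hands the job in; it is judged then, once.
The state is a dict: "time": time; "joints": joint angles; "joint_vel": joint speeds; "joint_torque": joint torques, N m; "position": TCP position; "eef_rot": TCP orientation; "contact_force": force on the tool from outside, world axes, zero at the start; "moment": the same for the moment, N m; "gripper_width": opening from 0.0 (shut) to 1.0 (fully open); "grip_force": force on a finger pad.
Only numpy, scipy, OpenCV 4.12 (cv2) and the standard library are available. Lean on these libraries where they do the work, as an engineer would, in place of code of your own. Each camera call takes 0.05 s, during which the arm holds its last target. There are 200 camera calls.

## Working session

There is one attempt and no reset: what is moved stays moved. The work goes in short steps, Python scripts to look and compute and a tool call to move; the robot and the scene stay as the last step left them, time stands still between calls to the robot, and variables do not carry over. Pictures are saved under pics/ and viewed, at most 12 in all, crops included, and the job is handed in when it is done.

Besides the shell and the picture viewer there is one more tool, called after "Call:" by a JSON object that holds its "method" and its "body", one argument or row to a line. carry_out: Moves the arm, as the interface text tells. Its arguments: {"type":"object","properties":{"steps":{"type":"array"}},"required":["steps"]}

```bash
mkdir -p pics
cat > h.py <<'E'
import numpy as np, cv2
from station import bot
def cam(n):
    return bot.read_camera(n)
def save(c,f): cv2.imwrite('pics/'+f, cv2.cvtColor(c['frame'],cv2.COLOR_RGB2BGR))
def ray(c,px):
    u=cv2.undistortPoints(np.array([[px]],float),np.array(c['camera_matrix']),np.array(c['dist']))[0,0]
    T=np.array(c['camera_from_world']);R=T[:3,:3];t=T[:3,3]
    d=R.T@np.array([u[0],-u[1],-1.]);o=-R.T@t
    return o,d/np.linalg.norm(d)
def onz(c,px,z):
    o,d=ray(c,px);return o+d*(z-o[2])/d[2]
def proj(c,p):
    T=np.array(c['camera_from_world']);q=T[:3,:3]@np.array(p,float)+T[:3,3]
    return cv2.projectPoints(np.array([[q[0],-q[1],-q[2]]]),np.zeros(3),np.zeros(3),np.array(c['camera_matrix']),np.array(c['dist']))[0].ravel()
def tri(c1,p1,c2,p2):
    o1,d1=ray(c1,p1);o2,d2=ray(c2,p2)
    s=np.linalg.lstsq(np.c_[d1,-d2],o2-o1,rcond=None)[0]
    a=o1+d1*s[0];b=o2+d2*s[1];return (a+b)/2,np.linalg.norm(a-b)
E
python3 - <<'E'
from h import *
for n in ['scene','top']:
    c=cam(n);save(c,n+'0.png');T=np.array(c['camera_from_world']);print(n,(-T[:3,:3].T@T[:3,3]).round(),T[:3,:3].round(2).tolist())
print(bot.state(),bot.finger_overhang)
E
```

```text
scene [1256.   71. 1148.] [[-0.15, 0.99, -0.01], [-0.83, -0.12, 0.54], [0.53, 0.08, 0.84]]
top [ 5.510e+02 -1.000e+00  1.151e+03] [[0.0, -1.0, 0.04], [1.0, 0.0, 0.05], [-0.05, 0.04, 1.0]]
{'time': 0.1, 'joints': array([ 1.07454133e+00,  5.28385865e-01,  1.43378258e+00,  1.51557137e-05,
        1.18138422e+00, -1.78457760e-01]), 'joint_vel': array([ 0.00041494, -0.00294126, -0.00276368,  0.00055802,  0.00123103,
        0.00013196]), 'joint_torque': array([-3.75279183e-05, -4.43302989e+01, -1.78585231e+01, -2.01287162e-04,
        3.90907735e-03, -5.33439660e-06]), 'position': array([194.93646936, 593.1622685 , 238.42099301]), 'eef_rot': array([-3.30988982e-04,  1.58233567e-01,  9.87401224e-01, -9.22447997e-04]), 'contact_force': array([ 0.28137804, -0.19132858,  0.25572577]), 'moment': array([ 0.07498897, -0.00596255,  0.0163341 ]), 'grip_force': 0.0, 'gripper_width': 0.9998404539069472} 8.0
```

View pics/scene0.png

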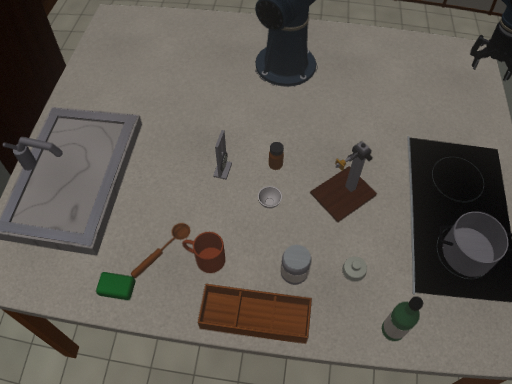

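View pics/top0.png

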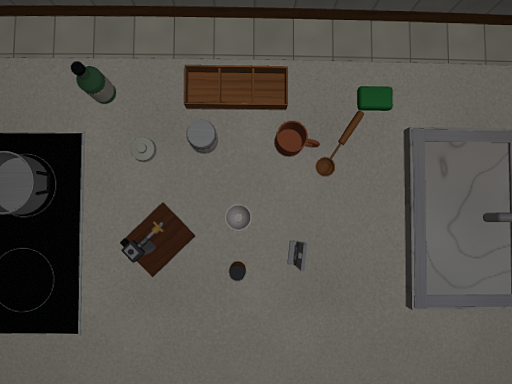

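Scene view: thermometer near (222,158), stand's base near (345,193), post top near (360,150). Top view: thermometer near (298,255), stand near (155,240). I'm zooming in on both.

Run:
```python
import cv2,numpy as np
s=cv2.imread('pics/scene0.png');t=cv2.imread('pics/top0.png')
def cr(im,x,y,w,h,k): 
    return np.clip(cv2.resize(im[y:y+h,x:x+w],None,fx=k,fy=k,interpolation=cv2.INTER_CUBIC).astype(float)*1.6,0,255).astype('uint8')
a=cr(s,200,125,50,60,5)   # 250x300
a2=cr(s,305,130,80,100,3) # 240x300
b=cr(t,275,230,50,50,6)   #300
b2=cr(t,110,195,100,100,3)
cv2.imwrite('pics/z0.png',np.vstack([np.hstack([a,cr(s,305,130,110,60,5)]),np.hstack([b,cr(t,110,195,100,60,5)])]))
```

```text
(no output)
```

View pics/z0.png

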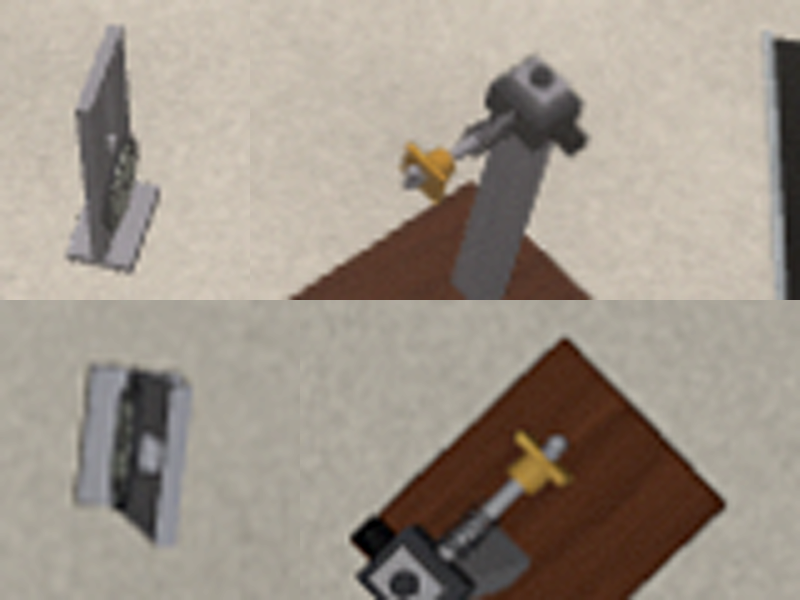

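Dial faces +y (left in the top view). Plate-top strip and foot corners are clear; so are the base corners, hook tip and collar. Now to compute.

Run:
```python
from h import *
s=cam('scene');t=cam('top')
S=lambda x,y:(200+x/5-.4,125+y/5-.4); S2=lambda x,y:(305+(x-250)/5-.4,130+y/5-.4)
Tp=lambda x,y:(275+x/6-.4,230+(y-300)/6-.4); T2=lambda x,y:(110+(x-300)/5-.4,195+(y-300)/5-.4)
print('plate top A',tri(s,S(85,107),t,Tp(179,377)),onz(t,Tp(179,377),147))
print('plate top B',tri(s,S(116,27),t,Tp(167,545)),onz(t,Tp(167,545),147), onz(s,S(116,27),147),onz(s,S(85,107),147))
print('foot top view',onz(t,Tp(90,364),8),onz(t,Tp(77,502),8),'scene',[onz(s,S(*p),4).round(1) for p in[(68,259),(132,271),(159,188)]])
m=cv2.cvtColor(t['frame'],cv2.COLOR_RGB2HSV)
b=((m[...,0]<15)&(m[...,1]>90)).astype('uint8')[190:285,110:205]
b=cv2.morphologyEx(b,cv2.MORPH_OPEN,np.ones((3,3)))
cs=max(cv2.findContours(b,0,2)[0],key=cv2.contourArea)
P=np.array([onz(t,(p[0][0]+110,p[0][1]+190),12)[:2] for p in cs],np.float32)
r=cv2.minAreaRect(P);print('base',r,cv2.boxPoints(r).round(1).tolist())
print('posttop ctr',tri(s,S2(540,75),t,T2(404,583)),'tip',tri(s,S2(409,178),t,T2(561,440)))
print('tip z190',onz(t,T2(561,440),190),'post',onz(t,T2(404,583),205))
```

```text
plate top A (array([ 500.32263535, -136.80479022,  149.73637745]), np.float64(0.04760473988426484)) [ 500.18056662 -137.15283566  147.        ]
plate top B (array([ 436.96264644, -132.82890181,  140.54247801]), np.float64(1.1372696210388213)) [ 437.74285583 -132.55140252  147.        ] [ 442.20730506 -130.9522368   147.        ] [ 498.25275102 -137.39794153  147.        ]
foot top view [ 498.60327056 -118.06430631    8.        ] [ 440.25958069 -112.50541018    8.        ] scene [array([ 500.3, -156.4,    4. ]), array([ 503.4, -118.4,    4. ]), array([ 443.2, -112.9,    4. ])]
base ((501.6604309082031, 216.3002471923828), (117.69991302490234, 147.91558837890625), 44.11963653564453) [[407.8999938964844, 228.39999389648438], [510.8999938964844, 122.19999694824219], [595.4000244140625, 204.1999969482422], [492.3999938964844, 310.3999938964844]]
posttop ctr (array([484.48990727, 235.22059152, 204.43877286]), np.float64(0.6279699790057571)) tip (array([544.20305558, 174.12714698, 185.78809306]), np.float64(0.007379277909196451))
tip z190 [544.23524666 173.360968   190.        ] post [484.49346568 235.40264062 205.        ]
```

Call:
{"method": "carry_out", "body": {
  "steps": [
    {"gripper": 1,"dx": -0.4877,"dy": -0.6067,"dz": 0,"spin": 0.2136},
    {"gripper": 1,"dx": -0.4877,"dy": -0.6067,"dz": 0,"spin": 0.2136},
    {"gripper": 1,"dx": -0.4877,"dy": -0.6067,"dz": 0,"spin": 0.2136},
    {"gripper": 1,"dx": -0.4877,"dy": -0.6067,"dz": 0,"spin": 0.2136},
    {"gripper": 1,"dx": -0.4877,"dy": -0.6067,"dz": 0,"spin": 0.2136},
    {"gripper": 1,"dx": -0.4877,"dy": -0.6067,"dz": 0,"spin": 0.2136},
    {"gripper": 1,"dx": -0.4877,"dy": -0.6067,"dz": 0,"spin": 0.2136},
    {"gripper": 1,"dx": -0.4877,"dy": -0.6067,"dz": 0,"spin": 0.2136},
    {"gripper": 1,"dx": -0.4877,"dy": -0.6067,"dz": 0,"spin": 0.2136},
    {"gripper": 1,"dx": -0.4877,"dy": -0.6067,"dz": 0,"spin": 0.2136},
    {"gripper": 1,"dx": -0.4877,"dy": -0.6067,"dz": 0,"spin": 0.2136},
    {"gripper": 1,"dx": -0.4877,"dy": -0.6067,"dz": 0,"spin": 0.2136}
  ]
}}

```text
time: 1.7
position: [459.4, -110.6, 239.4]
eef_rot: [0.0, 0.738, 0.675, 0.0]
contact_force: [1.6, -1.0, 0.4]
gripper_width: 1.004
grip_force: 0.0
```

Call:
{"method": "carry_out", "body": {
  "steps": [
    {"gripper": 1,"dx": 0,"dy": 0,"dz": 0,"spin": 0},
    {"gripper": 1,"dx": 0,"dy": 0,"dz": 0,"spin": 0}
  ]
}}

```text
time: 1.95
position: [458.1, -108.0, 238.9]
eef_rot: [-0.001, 0.738, 0.675, -0.0]
contact_force: [-0.3, 0.2, -0.9]
gripper_width: 1.001
grip_force: 0.0
```

Run:
```python
from h import *
c=cam('wrist');save(c,'w1.png')
st=bot.state();print(st['position'],st['eef_rot'],st['joints'])
T=np.array(c['camera_from_world']);print((-T[:3,:3].T@T[:3,3]).round(),T[:3,:3].round(2).tolist())
```

```text
[ 457.90065542 -107.2884059   238.94173123] [-1.06196509e-03  7.37758572e-01  6.75063775e-01 -2.48992109e-04] [-4.68599710e-01  3.21777240e-01  1.80770152e+00  3.35202939e-04
  1.01427680e+00 -3.80084131e-01]
[464. -38. 373.] [[1.0, -0.09, -0.0], [0.09, 0.96, -0.28], [0.03, 0.28, 0.96]]
```

View pics/w1.png

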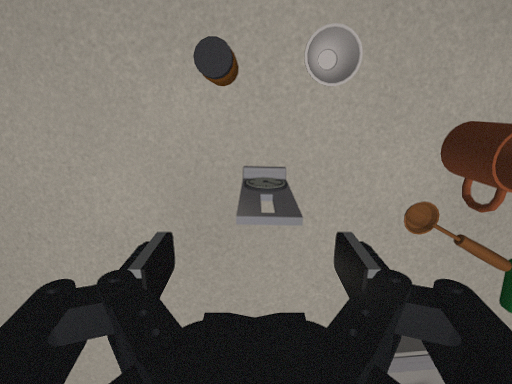

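The wrist view shows the thermometer at (237–301, 217–224) for the plate's top, dial up-image (+y), slot at (267,204).

Run:
```python
from h import *
c=cam('wrist')
g=cv2.cvtColor(c['frame'],cv2.COLOR_RGB2GRAY)
print(g[205:230,250].tolist(),g[205:230,290].tolist());print(g[220,230:308].tolist())
for p in [(237,220.3),(301.5,220.3),(269,217),(269,223.5)]: print(p,onz(c,p,147))
```

```text
[74, 72, 69, 76, 75, 75, 76, 79, 78, 81, 79, 81, 110, 130, 128, 123, 126, 127, 125, 125, 127, 140, 138, 139, 135] [61, 65, 63, 66, 66, 66, 63, 64, 63, 65, 66, 62, 71, 107, 127, 124, 123, 123, 122, 127, 123, 130, 141, 140, 146]
[136, 135, 137, 137, 139, 137, 131, 131, 126, 126, 130, 129, 125, 125, 127, 125, 127, 124, 129, 125, 123, 127, 122, 128, 126, 125, 122, 125, 124, 124, 124, 126, 123, 126, 126, 123, 123, 122, 124, 123, 126, 128, 123, 126, 124, 123, 125, 125, 123, 123, 124, 125, 125, 123, 125, 124, 125, 125, 122, 123, 124, 124, 123, 124, 123, 126, 124, 124, 124, 123, 121, 125, 121, 139, 149, 142, 140, 143]
(237, 220.3) [ 439.51318998 -131.47622475  147.        ]
(301.5, 220.3) [ 497.12780839 -136.54196467  147.        ]
(269, 217) [ 468.31896195 -130.8017052   147.        ]
(269, 223.5) [ 467.86409006 -137.0780488   147.        ]
```

Call:
{"method": "carry_out", "body": {
  "steps": [
    {"gripper": 1,"dx": -0.0266,"dy": 0.0129,"dz": 0,"spin": 0},
    {"gripper": 1,"dx": -0.0266,"dy": 0.0129,"dz": 0.03,"spin": 0},
    {"gripper": 1,"dx": -0.0266,"dy": 0.0129,"dz": 0.065,"spin": 0},
    {"gripper": 1,"dx": -0.0266,"dy": 0.0129,"dz": 0.1,"spin": 0},
    {"gripper": 1,"dx": -0.0266,"dy": 0.0129,"dz": 0.124,"spin": 0},
    {"gripper": 1,"dx": -0.0266,"dy": 0.0129,"dz": 0.124,"spin": 0},
    {"gripper": 1,"dx": -0.0266,"dy": 0.0129,"dz": 0.124,"spin": 0}
  ]
}}

```text
time: 2.92
position: [469.8, -135.4, 116.1]
eef_rot: [0.001, 0.737, 0.675, 0.0]
contact_force: [0.2, -0.2, 0.4]
gripper_width: 0.999
grip_force: 0.0
```

Run:
```python
from h import *
c=cam('wrist');save(c,'w2.png');print(bot.state()['position'])
```

```text
[ 470.13331989 -135.73537556  116.4479443 ]
```

View pics/w2.png

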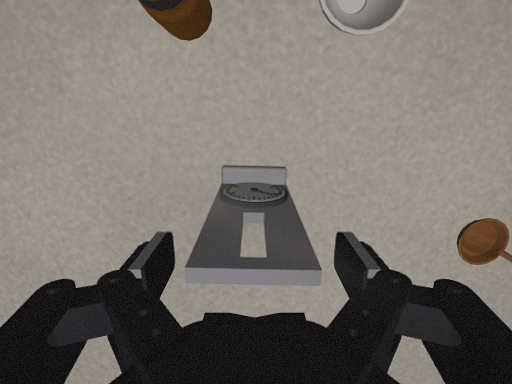

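Plate sits between the pads (plate top x 187–320 px, pads' inner edges 173 and 335). Now I close the gripper.

Call:
{"method": "carry_out", "body": {
  "steps": [
    {"gripper": -1,"dx": 0,"dy": 0,"dz": 0,"spin": 0},
    {"gripper": -1,"dx": 0,"dy": 0,"dz": 0,"spin": 0},
    {"gripper": -1,"dx": 0,"dy": 0,"dz": 0,"spin": 0},
    {"gripper": -1,"dx": 0,"dy": 0,"dz": 0,"spin": 0},
    {"gripper": -1,"dx": 0,"dy": 0,"dz": 0,"spin": 0},
    {"gripper": -1,"dx": 0,"dy": 0,"dz": 0,"spin": 0}
  ]
}}

```text
time: 3.72
position: [469.8, -136.3, 116.6]
eef_rot: [0.001, 0.738, 0.675, 0.0]
contact_force: [-1.4, 1.2, 7.0]
gripper_width: 0.689
grip_force: 63.3
```

Run:
```python
from h import *
c=cam('wrist')
g=cv2.cvtColor(c['frame'],cv2.COLOR_RGB2GRAY)
st=bot.state();print(st['position'],st['contact_force'],st['gripper_width'],st['grip_force'])
for u in (215,235,275,295): print(u,g[255:300,u].tolist())
```

```text
[ 469.80681283 -136.28189154  116.61998922] [-1.81313589  0.45817409  6.55890429] 0.6898502096626897 63.284152150154114
215 [74, 73, 68, 67, 71, 70, 66, 67, 69, 61, 75, 125, 138, 137, 139, 135, 134, 133, 135, 135, 135, 135, 136, 138, 136, 136, 139, 149, 155, 150, 147, 151, 151, 152, 151, 152, 151, 154, 151, 151, 151, 150, 147, 151, 150]
235 [72, 73, 68, 68, 71, 67, 66, 66, 70, 70, 61, 119, 138, 135, 135, 136, 136, 135, 134, 136, 136, 137, 138, 135, 132, 133, 134, 150, 159, 155, 156, 150, 147, 154, 153, 154, 153, 155, 154, 151, 151, 150, 156, 151, 154]
275 [73, 70, 70, 72, 70, 73, 69, 70, 68, 71, 67, 76, 118, 137, 135, 133, 131, 134, 136, 133, 133, 133, 133, 136, 130, 133, 133, 140, 147, 154, 155, 154, 149, 148, 148, 147, 146, 152, 157, 156, 154, 154, 152, 153, 149]
295 [74, 73, 75, 76, 72, 74, 69, 69, 72, 73, 72, 68, 107, 131, 133, 133, 129, 131, 131, 134, 131, 133, 134, 134, 132, 132, 133, 129, 148, 158, 157, 157, 155, 154, 153, 155, 157, 157, 159, 156, 154, 158, 160, 159, 159]
```

Call:
{"method": "carry_out", "body": {
  "steps": [
    {"gripper": -1,"dx": 0,"dy": 0,"dz": -0.03,"spin": 0},
    {"gripper": -1,"dx": 0,"dy": 0,"dz": -0.08,"spin": 0},
    {"gripper": -1,"dx": 0,"dy": 0,"dz": -0.124,"spin": 0},
    {"gripper": -1,"dx": 0.02,"dy": 0.005,"dz": -0.124,"spin": 0.02},
    {"gripper": -1,"dx": 0.05,"dy": 0.013,"dz": -0.124,"spin": 0.045},
    {"gripper": -1,"dx": 0.08,"dy": 0.021,"dz": -0.124,"spin": 0.07},
    {"gripper": -1,"dx": 0.11,"dy": 0.029,"dz": -0.124,"spin": 0.095},
    {"gripper": -1,"dx": 0.14,"dy": 0.037,"dz": -0.124,"spin": 0.12},
    {"gripper": -1,"dx": 0.16,"dy": 0.042,"dz": -0.124,"spin": 0.145},
    {"gripper": -1,"dx": 0.18,"dy": 0.048,"dz": -0.124,"spin": 0.165},
    {"gripper": -1,"dx": 0.19,"dy": 0.05,"dz": -0.124,"spin": 0.175},
    {"gripper": -1,"dx": 0.19,"dy": 0.05,"dz": -0.124,"spin": 0.175}
  ]
}}

```text
time: 5.28
position: [535.9, 49.3, 239.4]
eef_rot: [0.0, 0.982, 0.191, -0.0]
contact_force: [-0.3, -0.3, -1.5]
gripper_width: 0.687
grip_force: 65.2
```

Run:
```python
from h import *
st=bot.state();print(st['position'],st['eef_rot'],st['contact_force'],st['joints'],st['gripper_width'])
q=st['eef_rot'];print(np.degrees(2*np.arctan2(q[2],q[1])))
```

```text
[535.87623353  49.29655778 239.37339353] [ 7.11258188e-06  9.81605660e-01  1.90919662e-01 -1.06759494e-04] [-0.3081316  -0.32798249 -1.48881516] [-1.15980636e-01  4.10913570e-01  1.65043433e+00 -8.87593936e-05
  1.08044391e+00  1.07065958e+00] 0.6869911694966335
22.01291914146318
```

Call:
{"method": "carry_out", "body": {
  "steps": [
    {"gripper": -1,"dx": 0.011,"dy": -0.012,"dz": 0,"spin": 0.027},
    {"gripper": -1,"dx": 0.022,"dy": -0.024,"dz": 0,"spin": 0.054},
    {"gripper": -1,"dx": 0.033,"dy": -0.036,"dz": 0,"spin": 0.081},
    {"gripper": -1,"dx": 0.044,"dy": -0.048,"dz": 0,"spin": 0.108},
    {"gripper": -1,"dx": 0.055,"dy": -0.06,"dz": 0,"spin": 0.135},
    {"gripper": -1,"dx": 0.064,"dy": -0.07,"dz": 0,"spin": 0.16},
    {"gripper": -1,"dx": 0.069,"dy": -0.075,"dz": 0,"spin": 0.18},
    {"gripper": -1,"dx": 0.069,"dy": -0.075,"dz": 0,"spin": 0.187},
    {"gripper": -1,"dx": 0.069,"dy": -0.075,"dz": 0,"spin": 0.187},
    {"gripper": -1,"dx": 0.069,"dy": -0.075,"dz": 0,"spin": 0.187}
  ]
}}

```text
time: 6.52
position: [572.0, 143.5, 239.3]
eef_rot: [0.0, 0.923, -0.386, -0.0]
contact_force: [0.8, 0.0, -0.9]
gripper_width: 0.692
grip_force: 65.2
```

Run:
```python
from h import *
st=bot.state();print(st['position'],st['contact_force'],st['joints'])
q=st['eef_rot'];print(np.degrees(2*np.arctan2(q[2],q[1])))
I=[]
for n in ['wrist','scene','top']:
    c=cam(n);save(c,n+'3.png');I.append(cv2.cvtColor(c['frame'],cv2.COLOR_RGB2BGR))
w,s,t=I
k=lambda im,x,y,ww,h,f:np.clip(cv2.resize(im[y:y+h,x:x+ww],None,fx=f,fy=f,interpolation=cv2.INTER_CUBIC)*1.4,0,255)
cv2.imwrite('pics/m3.png',np.vstack([np.hstack([cv2.resize(w,(400,300)),k(s,300,120,100,75,4)]),np.hstack([k(t,110,180,100,75,4),k(w,160,200,200,150,2)])]))
```

```text
[572.04158131 143.53848823 239.30061138] [ 0.83040333  0.00394091 -0.88485761] [ 5.65893668e-02  4.79968382e-01  1.52329338e+00 -1.73474294e-04
  1.13861865e+00  2.41974419e+00]
-45.39463324197262[ WARN:0@0.798] global loadsave.cpp:1063 imwrite_ Unsupported depth image for selected encoder is fallbacked to CV_8U.
```

View pics/m3.png

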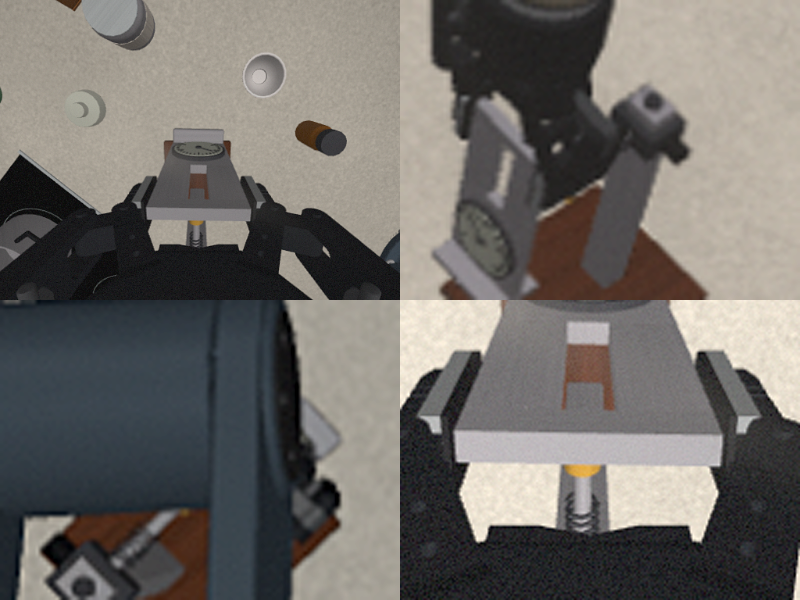

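Wrist view: the plate hangs square, slot centred at about u=255; collar and bar behind it at about (251,290) with the post low in the slot. Scene view confirms the dial faces outward. I'll measure the lateral offset.

Run:
```python
from h import *
c=cam('wrist');st=bot.state();p=st['position'];q=st['eef_rot'];a=2*np.arctan2(q[2],q[1])
X=np.array([np.cos(a),np.sin(a)]);Y=np.array([np.sin(a),-np.cos(a)])
def rel(px,z):
    w=onz(c,px,z)[:2]; d=w-p[:2]; return (px,z,'tool',(d@X).round(1),(d@Y).round(1),'world',w.round(1).tolist())
g=cv2.cvtColor(c['frame'],cv2.COLOR_RGB2GRAY).astype(int)
for r in (246,250,254): print(r,'slot',g[r,235:275].tolist())
for r in (292,297,302): print(r,'bar',g[r,235:270].tolist())
print(274,g[270,180:195].tolist(),g[270,315:328].tolist())
h=cv2.cvtColor(c['frame'],cv2.COLOR_RGB2HSV);m=(h[...,0]>15)&(h[...,0]<32)&(h[...,1]>120)&(h[...,2]>80)
m[:275]=0;m[310:]=0;m[:,:220]=0;m[:,290:]=0;ys,xs=np.nonzero(m);print('collar',xs.min(),xs.max(),ys.min(),ys.max(),xs.mean())
for r in [((254.8,274.5),p[2]-116.6+147),((251,297),173),((251.5,297),190),((251.5,297),158)]: print(*rel(*r))
u=np.array([.696,-.718]);O=np.array([491.6,227.5]);print('tcp in stand',(p[:2]-O)@u,(p[:2]-O)@[.718,.696])
```

```text
246 slot [85, 83, 82, 82, 85, 88, 73, 62, 70, 80, 76, 78, 81, 83, 80, 83, 84, 76, 77, 82, 82, 81, 82, 78, 80, 86, 80, 65, 60, 62, 64, 70, 80, 85, 85, 84, 86, 85, 85, 84]
250 slot [80, 85, 82, 85, 84, 90, 64, 60, 71, 77, 80, 83, 80, 79, 78, 80, 81, 83, 82, 85, 82, 80, 82, 80, 83, 84, 80, 66, 62, 60, 61, 65, 77, 79, 84, 82, 84, 81, 84, 83]
254 slot [85, 84, 82, 79, 85, 79, 71, 75, 79, 80, 83, 85, 80, 78, 80, 78, 82, 85, 87, 82, 81, 81, 84, 83, 78, 85, 84, 73, 61, 64, 66, 64, 75, 82, 79, 82, 84, 83, 81, 84]
292 bar [165, 164, 163, 165, 138, 85, 78, 83, 83, 80, 80, 80, 86, 108, 118, 127, 133, 138, 131, 123, 100, 77, 81, 80, 78, 76, 75, 80, 95, 142, 163, 162, 162, 157, 155]
297 bar [164, 165, 162, 159, 118, 75, 81, 80, 81, 54, 27, 51, 79, 105, 122, 128, 134, 136, 130, 124, 92, 48, 50, 71, 80, 77, 79, 74, 80, 138, 162, 162, 159, 161, 160]
302 bar [171, 170, 170, 150, 102, 79, 79, 84, 70, 35, 48, 66, 88, 105, 119, 125, 132, 131, 128, 121, 95, 53, 35, 39, 47, 71, 82, 78, 82, 123, 158, 163, 164, 162, 161]
274 [28, 27, 41, 38, 36, 20, 34, 101, 137, 136, 135, 135, 134, 134, 132] [129, 131, 130, 130, 132, 134, 78, 42, 34, 42, 49, 50, 47]
collar 243 260 282 287 251.22368421052633
(254.8, 274.5) 269.72643722465466 tool 0.3 1.0 world [571.6, 142.9]
(251, 297) 173 tool -87.7 -1.8 world [511.9, 207.6]
(251.5, 297) 190 tool -74.3 -1.2 world [520.9, 197.6]
(251.5, 297) 158 tool -99.5 -1.6 world [503.4, 215.8]
tcp in stand 116.15362849871823 -0.3827857439531589
```

Call:
{"method": "carry_out", "body": {
  "steps": [
    {"gripper": -1,"dx": 0,"dy": -0.0013,"dz": 0.02,"spin": 0},
    {"gripper": -1,"dx": 0,"dy": -0.0013,"dz": 0.04,"spin": 0},
    {"gripper": -1,"dx": 0,"dy": -0.0013,"dz": 0.053,"spin": 0},
    {"gripper": -1,"dx": 0,"dy": -0.0013,"dz": 0.053,"spin": 0},
    {"gripper": -1,"dx": 0,"dy": -0.0013,"dz": 0.053,"spin": 0}
  ]
}}

```text
time: 7.35
position: [573.7, 145.0, 186.9]
eef_rot: [-0.0, 0.922, -0.386, 0.001]
contact_force: [-0.6, -0.4, -1.4]
gripper_width: 0.685
grip_force: 65.2
```

Run:
```python
from h import *
st=bot.state();print(st['position'],st['contact_force'])
I=[]
for n in ['wrist','scene']:
    c=cam(n);save(c,n+'4.png');I.append(cv2.cvtColor(c['frame'],cv2.COLOR_RGB2BGR))
w,s=I
k=lambda im,x,y,ww,h,f:cv2.convertScaleAbs(cv2.resize(im[y:y+h,x:x+ww],None,fx=f,fy=f,interpolation=cv2.INTER_CUBIC),alpha=1.5)
cv2.imwrite('pics/m4.png',np.hstack([k(w,180,190,150,150,2.66),k(s,310,130,80,80,5)[:399]]))
```

```text
[573.71692532 145.00431871 186.91582375] [-0.5617609  -0.41309582 -1.43544895]
```

View pics/m4.png

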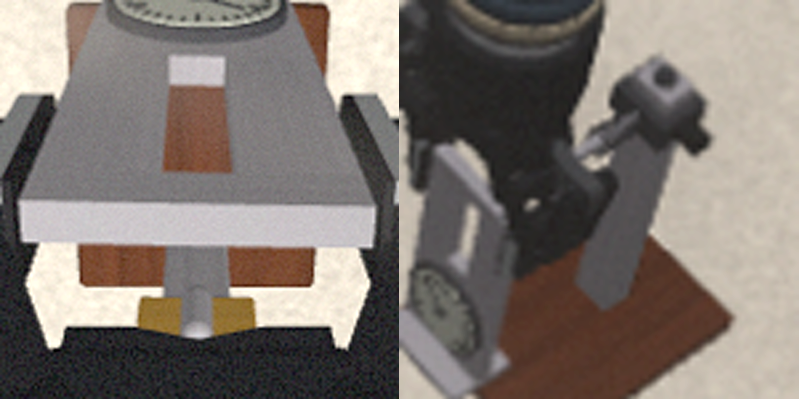

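The wrist view now shows the hook tip (u≈254, v≈313) and the collar either side, directly behind the slot's centre line.

Run:
```python
from h import *
c=cam('wrist');st=bot.state();p=st['position'];q=st['eef_rot'];a=2*np.arctan2(q[2],q[1]);print(p,np.degrees(a),st['contact_force'])
X=np.array([np.cos(a),np.sin(a)]);Y=np.array([np.sin(a),-np.cos(a)])
def rel(px,z):
    w=onz(c,px,z)[:2]; d=w-p[:2]; return ((d@X).round(1),(d@Y).round(1),w.round(1).tolist())
g=cv2.cvtColor(c['frame'],cv2.COLOR_RGB2GRAY).astype(int)
for r in (302,306,310,314,316): print(r,g[r,243:266].tolist())
h=cv2.cvtColor(c['frame'],cv2.COLOR_RGB2HSV);m=(h[...,0]>15)&(h[...,0]<32)&(h[...,1]>120)&(h[...,2]>60)
m[:290]=0;m[330:]=0;m[:,:220]=0;m[:,290:]=0;ys,xs=np.nonzero(m);print('collar',xs.min(),xs.max(),ys.min(),ys.max())
print(g[255:275,254].tolist(),g[270:288,254].tolist());print(g[273,182:196].tolist(),g[273,315:328].tolist())
print('plate',rel((254.2,274),p[2]+30.4))
for z in (171,178,186,194,203): print(z,'tip',rel((254.1,314),z))
u=np.array([.696,-.718]);O=np.array([491.6,227.5]);print('tcp in stand',(p[:2]-O)@u,(p[:2]-O)@[.718,.696])
```

```text
[573.68098068 145.02825165 187.14775632] -45.419069320684024 [ 0.09509655  0.85547434 -1.42627576]
302 [76, 74, 72, 73, 69, 77, 79, 75, 75, 81, 77, 81, 85, 86, 89, 89, 83, 77, 77, 73, 74, 75, 75]
306 [76, 77, 76, 78, 79, 78, 78, 78, 75, 71, 77, 79, 85, 85, 90, 88, 90, 79, 75, 74, 76, 75, 79]
310 [80, 77, 76, 77, 76, 76, 74, 73, 77, 80, 90, 89, 87, 86, 84, 88, 85, 84, 76, 77, 78, 77, 77]
314 [78, 74, 78, 77, 76, 83, 95, 109, 121, 124, 126, 127, 130, 122, 118, 112, 106, 84, 76, 74, 78, 75, 74]
316 [23, 16, 16, 27, 27, 61, 79, 99, 121, 125, 137, 139, 138, 133, 120, 104, 77, 61, 36, 22, 23, 25, 27]
collar 232 275 302 315
[76, 85, 83, 81, 83, 81, 82, 82, 81, 81, 83, 105, 130, 135, 131, 133, 134, 133, 134, 134] [133, 134, 133, 134, 134, 136, 130, 132, 134, 135, 134, 138, 104, 81, 80, 78, 81, 82]
[37, 38, 46, 26, 23, 85, 143, 137, 136, 137, 132, 133, 131, 135] [128, 132, 130, 133, 133, 138, 67, 31, 31, 44, 48, 50, 47]
plate (np.float64(0.5), np.float64(0.7), [573.6, 144.2])
171 tip (np.float64(-61.6), np.float64(0.6), [530.0, 188.4])
178 tip (np.float64(-55.4), np.float64(0.6), [534.3, 184.1])
186 tip (np.float64(-48.4), np.float64(0.6), [539.2, 179.1])
194 tip (np.float64(-41.4), np.float64(0.6), [544.2, 174.1])
203 tip (np.float64(-33.5), np.float64(0.6), [549.7, 168.5])
tcp in stand 116.34307787041206 1.5338072715577495
```

Call:
{"method": "carry_out", "body": {
  "steps": [
    {"gripper": -1,"dx": -0.01,"dy": 0,"dz": 0,"spin": 0},
    {"gripper": -1,"dx": -0.02,"dy": 0,"dz": 0,"spin": 0},
    {"gripper": -1,"dx": -0.03,"dy": 0,"dz": 0,"spin": 0},
    {"gripper": -1,"dx": -0.037,"dy": 0,"dz": 0,"spin": 0},
    {"gripper": -1,"dx": -0.037,"dy": 0,"dz": 0,"spin": 0},
    {"gripper": -1,"dx": -0.037,"dy": 0,"dz": 0,"spin": 0}
  ]
}}

```text
time: 8.25
position: [547.4, 171.3, 186.4]
eef_rot: [-0.0, 0.922, -0.386, 0.0]
contact_force: [-0.1, -0.2, -0.7]
gripper_width: 0.689
grip_force: 65.2
```

Run:
```python
from h import *
st=bot.state();p=st['position'];print(p,st['contact_force'],st['moment'])
u=np.array([.696,-.718]);O=np.array([491.6,227.5]);print('tcp in stand',(p[:2]-O)@u,(p[:2]-O)@[.718,.696])
I=[]
for n in ['wrist','scene']:
    c=cam(n);save(c,n+'5.png');I.append(cv2.cvtColor(c['frame'],cv2.COLOR_RGB2BGR))
w,s=I
k=lambda im,x,y,ww,h,f:cv2.convertScaleAbs(cv2.resize(im[y:y+h,x:x+ww],None,fx=f,fy=f,interpolation=cv2.INTER_CUBIC),alpha=1.5)
cv2.imwrite('pics/m5.png',np.hstack([k(w,180,190,150,150,2.66),k(s,310,130,80,80,5)[:399]]))
```

```text
[547.42897246 171.29348663 186.37397077] [-0.13357951 -0.22185904 -0.74729433] [ 0.00278773  0.03271359 -0.00349504]
tcp in stand 79.21324143610032 0.9654689205451945
```

View pics/m5.png

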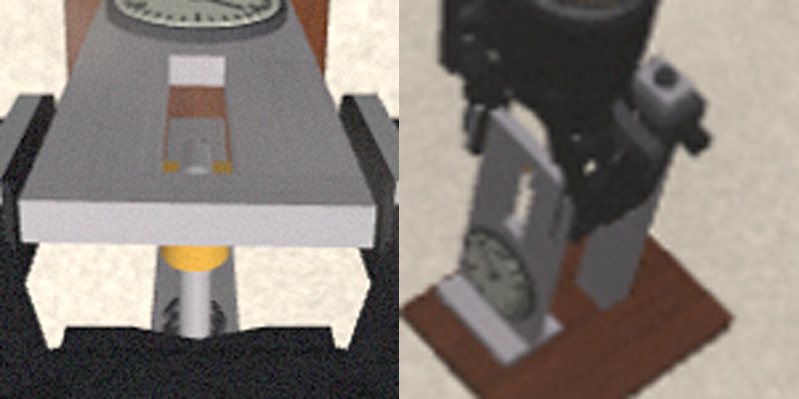

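The tip (crop 197,155) is centred in the slot (165–232) with the collar just behind. Next I push in against the collar.

Call:
{"method": "carry_out", "body": {
  "steps": [
    {"gripper": -1,"dx": -0.005,"dy": 0,"dz": 0,"spin": 0},
    {"gripper": -1,"dx": -0.009,"dy": 0,"dz": 0,"spin": 0},
    {"gripper": -1,"dx": -0.012,"dy": 0,"dz": 0,"spin": 0},
    {"gripper": -1,"dx": -0.015,"dy": 0,"dz": 0,"spin": 0},
    {"gripper": -1,"dx": -0.018,"dy": 0,"dz": 0,"spin": 0},
    {"gripper": -1,"dx": -0.0195,"dy": 0,"dz": 0,"spin": 0},
    {"gripper": -1,"dx": -0.0195,"dy": 0,"dz": 0,"spin": 0},
    {"gripper": -1,"dx": -0.0195,"dy": 0,"dz": 0,"spin": 0}
  ]
}}

```text
time: 9.35
position: [533.9, 184.8, 186.4]
eef_rot: [0.0, 0.923, -0.386, 0.001]
contact_force: [4.3, -5.4, -2.5]
gripper_width: 0.687
grip_force: 65.2
```

Run:
```python
from h import *
st=bot.state();p=st['position'];f=st['contact_force'];print(p,f,st['moment'])
u=np.array([.696,-.718]);O=np.array([491.6,227.5]);print('tcp in stand',(p[:2]-O)@u,(p[:2]-O)@[.718,.696],'Fx',f[:2]@u,'Fy',f[:2]@[.718,.696])
c=cam('wrist');save(c,'w6.png')
cv2.imwrite('pics/m6.png',cv2.convertScaleAbs(cv2.resize(cv2.cvtColor(c['frame'],cv2.COLOR_RGB2BGR)[190:340,180:330],None,fx=2.66,fy=2.66,interpolation=cv2.INTER_CUBIC),alpha=1.5))
```

```text
[533.94025005 184.76840113 186.41042622] [ 4.26107133 -5.42307642 -2.47247083] [-0.81755545 -0.42485106  0.07764793]
tcp in stand 60.15010202607519 0.6591067262873456 Fx 6.859474517754828 Fy -0.7150119706962884
```

View pics/m6.png

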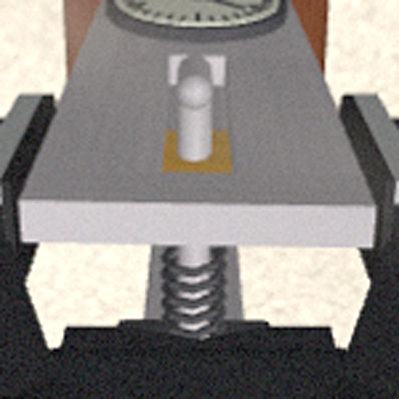

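The slot is over the tip, the tip now stands in front of the plate (crop 194,92), and the collar is pushed back. I back off 2 mm and start lowering.

Call:
{"method": "carry_out", "body": {
  "steps": [
    {"gripper": -1,"dx": 0.0015,"dy": -0.0004,"dz": 0.002,"spin": 0},
    {"gripper": -1,"dx": 0.0015,"dy": -0.0004,"dz": 0.005,"spin": 0},
    {"gripper": -1,"dx": 0.0015,"dy": -0.0004,"dz": 0.008,"spin": 0},
    {"gripper": -1,"dx": 0.0015,"dy": -0.0004,"dz": 0.01,"spin": 0},
    {"gripper": -1,"dx": 0.0015,"dy": -0.0004,"dz": 0.01,"spin": 0}
  ]
}}

```text
time: 10.02
position: [535.3, 184.6, 176.4]
eef_rot: [-0.0, 0.922, -0.386, 0.0]
contact_force: [4.1, -4.1, -0.3]
gripper_width: 0.695
grip_force: 65.3
```

```bash
cat > r.py <<'E'
from h import *
st=bot.state();p=st['position'];f=st['contact_force']
u=np.array([.696,-.718]);O=np.array([491.6,227.5]);print(p.round(2),'tcp in stand',((p[:2]-O)@u).round(2),((p[:2]-O)@[.718,.696]).round(2),'Fx',(f[:2]@u).round(2),'Fy',(f[:2]@[.718,.696]).round(2),'Fz',f[2].round(2),st['moment'].round(3))
E
python3 - <<'E'
import r
from h import *
p=r.p
c=cam('wrist');g=cv2.cvtColor(c['frame'],cv2.COLOR_RGB2GRAY).astype(int)
for r0 in range(206,236,3): print(r0,g[r0,240:268].tolist())
print(g[200:262,253].tolist())
E
```

```text
[535.33 184.56 176.36] tcp in stand 61.27 1.51 Fx 5.8 Fy 0.15 Fz -0.26 [-0.492 -0.564  0.092]
206 [90, 88, 91, 86, 88, 83, 79, 83, 80, 78, 77, 76, 75, 78, 77, 79, 73, 73, 76, 75, 74, 72, 75, 81, 80, 76, 82, 80]
209 [82, 90, 88, 84, 85, 86, 86, 83, 85, 85, 85, 83, 86, 84, 81, 83, 86, 84, 85, 82, 80, 86, 83, 88, 86, 87, 85, 84]
212 [86, 87, 85, 107, 132, 136, 137, 135, 135, 135, 138, 138, 134, 134, 137, 141, 135, 134, 136, 138, 137, 141, 137, 139, 115, 81, 82, 84]
215 [87, 87, 85, 105, 130, 132, 132, 130, 133, 135, 133, 131, 134, 135, 136, 134, 132, 134, 138, 132, 135, 135, 133, 135, 110, 80, 80, 80]
218 [81, 87, 86, 108, 126, 132, 129, 133, 129, 133, 137, 131, 135, 133, 136, 134, 134, 134, 137, 134, 133, 138, 134, 134, 105, 81, 89, 83]
221 [88, 86, 85, 100, 114, 120, 115, 117, 119, 111, 93, 81, 78, 83, 81, 84, 83, 87, 91, 111, 122, 128, 132, 124, 95, 78, 82, 82]
224 [85, 85, 90, 80, 74, 77, 82, 84, 80, 84, 83, 79, 83, 83, 84, 86, 89, 88, 91, 92, 89, 80, 74, 74, 75, 78, 84, 84]
227 [84, 89, 86, 83, 81, 84, 82, 82, 80, 81, 78, 80, 84, 80, 84, 85, 87, 85, 91, 88, 92, 90, 81, 81, 84, 80, 84, 84]
230 [85, 88, 84, 79, 81, 84, 86, 82, 81, 83, 90, 99, 103, 106, 114, 113, 112, 111, 103, 97, 91, 87, 84, 87, 86, 80, 80, 86]
233 [87, 87, 87, 78, 81, 82, 79, 83, 94, 102, 108, 119, 122, 126, 129, 130, 134, 129, 120, 119, 111, 98, 82, 82, 87, 81, 82, 83]
[64, 58, 64, 63, 63, 65, 78, 87, 84, 84, 97, 124, 134, 132, 134, 135, 134, 135, 133, 119, 83, 83, 84, 84, 83, 81, 81, 80, 85, 96, 106, 116, 121, 126, 129, 133, 131, 133, 129, 122, 118, 104, 113, 129, 130, 129, 127, 127, 127, 132, 130, 129, 131, 136, 113, 89, 82, 83, 80, 85, 85, 77]
```

Run:
```python
from h import *
import r
p=r.p;c=cam('wrist')
for v in (234,235.5,237):
  o,d=ray(c,(254.6,v)); 
  h=np.array([r.u[0],r.u[1],0]); s=((r.O-o[:2])@r.u+74)/(d@h); print(v,(o+d*s)[2])
```

```text
[535.3  184.58 176.36] tcp in stand 61.23 1.5 Fx 5.04 Fy -0.22 Fz 0.44 [-0.498 -0.6    0.049]
234 192.4749204900896
235.5 194.06361064283834
237 195.6154071939026
```

Call:
{"method": "carry_out", "body": {
  "steps": [
    {"gripper": -1,"dx": 0,"dy": 0,"dz": 0.002,"spin": 0},
    {"gripper": -1,"dx": 0,"dy": 0,"dz": 0.0035,"spin": 0},
    {"gripper": -1,"dx": 0,"dy": 0,"dz": 0.005,"spin": 0},
    {"gripper": -1,"dx": 0,"dy": 0,"dz": 0.006,"spin": 0},
    {"gripper": -1,"dx": 0,"dy": 0,"dz": 0.006,"spin": 0}
  ]
}}

```text
time: 10.75
position: [535.1, 184.5, 170.4]
eef_rot: [-0.0, 0.922, -0.386, 0.0]
contact_force: [2.9, -3.9, 0.5]
gripper_width: 0.689
grip_force: 65.3
```

```bash
python3 r.py
```

```text
[535.07 184.48 170.36] tcp in stand 61.14 1.26 Fx 4.84 Fy -0.67 Fz 0.54 [-0.544 -0.485  0.099]
```

Call:
{"method": "carry_out", "body": {
  "steps": [
    {"gripper": -1,"dx": 0,"dy": 0,"dz": 0.001,"spin": 0},
    {"gripper": -1,"dx": 0,"dy": 0,"dz": 0.0015,"spin": 0},
    {"gripper": -1,"dx": 0,"dy": 0,"dz": 0.0015,"spin": 0}
  ]
}}

```text
time: 11.12
position: [535.1, 184.5, 168.9]
eef_rot: [-0.0, 0.922, -0.386, 0.0]
contact_force: [4.2, -4.1, 0.0]
gripper_width: 0.696
grip_force: 65.3
```

Call:
{"method": "carry_out", "body": {
  "steps": [
    {"gripper": -1,"dx": 0,"dy": 0,"dz": 0.001,"spin": 0},
    {"gripper": -1,"dx": 0,"dy": 0,"dz": 0.0015,"spin": 0},
    {"gripper": -1,"dx": 0,"dy": 0,"dz": 0.0015,"spin": 0}
  ]
}}

```text
time: 11.5
position: [535.1, 184.5, 167.4]
eef_rot: [-0.0, 0.922, -0.386, 0.0]
contact_force: [3.5, -3.9, 0.9]
gripper_width: 0.694
grip_force: 65.3
```

Call:
{"method": "carry_out", "body": {
  "steps": [
    {"gripper": -1,"dx": 0,"dy": 0,"dz": 0.001,"spin": 0},
    {"gripper": -1,"dx": 0,"dy": 0,"dz": 0.001,"spin": 0},
    {"gripper": -1,"dx": 0,"dy": 0,"dz": 0.001,"spin": 0}
  ]
}}

```text
time: 11.88
position: [535.1, 184.5, 166.7]
eef_rot: [-0.0, 0.922, -0.386, 0.0]
contact_force: [2.6, -2.9, 2.2]
gripper_width: 0.69
grip_force: 65.4
```

Call:
{"method": "carry_out", "body": {
  "steps": [
    {"gripper": -1,"dx": 0,"dy": 0,"dz": 0.0007,"spin": 0},
    {"gripper": -1,"dx": 0,"dy": 0,"dz": 0.0007,"spin": 0},
    {"gripper": -1,"dx": 0,"dy": 0,"dz": 0.0007,"spin": 0}
  ]
}}

```text
time: 12.25
position: [535.2, 184.5, 166.1]
eef_rot: [-0.0, 0.922, -0.386, 0.0]
contact_force: [3.1, -3.4, 4.7]
gripper_width: 0.693
grip_force: 65.7
```

Call:
{"method": "carry_out", "body": {
  "steps": [
    {"gripper": -1,"dx": 0,"dy": 0,"dz": 0.0007,"spin": 0},
    {"gripper": -1,"dx": 0,"dy": 0,"dz": 0.0007,"spin": 0},
    {"gripper": -1,"dx": 0,"dy": 0,"dz": 0.0007,"spin": 0}
  ]
}}

```text
time: 12.62
position: [535.2, 184.5, 165.7]
eef_rot: [-0.0, 0.922, -0.386, 0.001]
contact_force: [3.1, -4.0, 7.6]
gripper_width: 0.693
grip_force: 65.8
```

```bash
python3 r.py
```

```text
[535.2  184.47 165.69] tcp in stand 61.24 1.36 Fx 5.07 Fy -0.54 Fz 7.59 [-0.548 -0.298  0.032]
```

Steep rise at z≈166.5: landed on the bar (axis ≈183). Now I ease the plate out towards the tip while lightly pressed.

Call:
{"method": "carry_out", "body": {
  "steps": [
    {"gripper": -1,"dx": 0.001,"dy": 0,"dz": 0,"spin": 0},
    {"gripper": -1,"dx": 0.002,"dy": 0,"dz": 0,"spin": 0},
    {"gripper": -1,"dx": 0.003,"dy": 0,"dz": 0,"spin": 0},
    {"gripper": -1,"dx": 0.004,"dy": 0,"dz": 0,"spin": 0},
    {"gripper": -1,"dx": 0.004,"dy": 0,"dz": 0,"spin": 0}
  ]
}}

```text
time: 13.25
position: [537.0, 182.5, 165.5]
eef_rot: [-0.001, 0.922, -0.386, -0.001]
contact_force: [0.7, -1.7, 7.4]
gripper_width: 0.69
grip_force: 66.0
```

```bash
python3 r.py
```

```text
[537.   182.52 165.54] tcp in stand 63.9 1.29 Fx 1.77 Fy -0.68 Fz 7.4 [-0.109 -0.061  0.089]
```

Call:
{"method": "carry_out", "body": {
  "steps": [
    {"gripper": -1,"dx": 0.0005,"dy": 0,"dz": 0,"spin": 0},
    {"gripper": -1,"dx": 0.001,"dy": 0,"dz": 0.0003,"spin": 0},
    {"gripper": -1,"dx": 0.001,"dy": 0,"dz": 0.0003,"spin": 0}
  ]
}}

```text
time: 13.62
position: [537.4, 182.1, 165.3]
eef_rot: [-0.001, 0.922, -0.386, -0.001]
contact_force: [-0.3, -0.8, 8.3]
gripper_width: 0.689
grip_force: 66.1
```

Run:
```python
import r
from h import *
c=cam('wrist');save(c,'w7.png');c2=cam('scene');save(c2,'s7.png')
k=lambda im,x,y,ww,h,f:cv2.convertScaleAbs(cv2.resize(cv2.cvtColor(im,cv2.COLOR_RGB2BGR)[y:y+h,x:x+ww],None,fx=f,fy=f,interpolation=cv2.INTER_CUBIC),alpha=1.5)
cv2.imwrite('pics/m7.png',np.hstack([k(c['frame'],180,190,150,150,2.66),k(c2['frame'],310,130,80,80,5)[:399]]))
```

```text
[537.4  182.12 165.29] tcp in stand 64.46 1.3 Fx 0.39 Fy -0.77 Fz 8.3 [-0.049 -0.002  0.059]
```

View pics/m7.png

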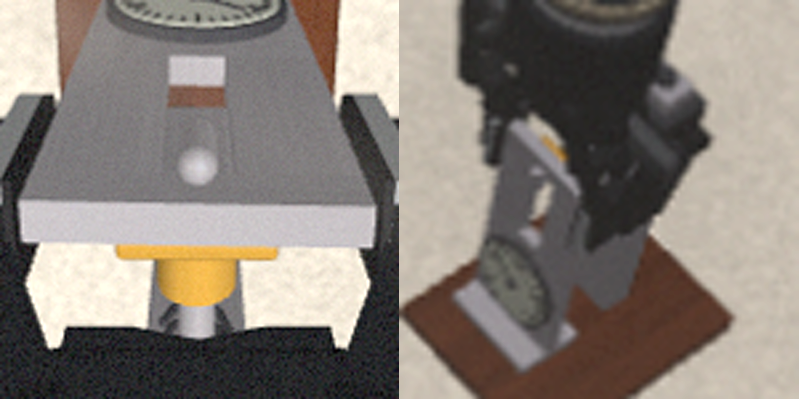

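The plate is home against the tip: collar flush behind, tip at the top of the slot (crop 197,165). Now releasing.

Call:
{"method": "carry_out", "body": {
  "steps": [
    {"gripper": 1,"dx": 0,"dy": 0,"dz": 0,"spin": 0},
    {"gripper": 1,"dx": 0,"dy": 0,"dz": 0,"spin": 0},
    {"gripper": 1,"dx": 0,"dy": 0,"dz": 0,"spin": 0},
    {"gripper": 1,"dx": 0,"dy": 0,"dz": 0,"spin": 0},
    {"gripper": 1,"dx": 0,"dy": 0,"dz": 0,"spin": 0}
  ]
}}

```text
time: 14.35
position: [538.2, 180.9, 164.4]
eef_rot: [0.0, 0.922, -0.386, -0.0]
contact_force: [-0.3, -0.5, -0.0]
gripper_width: 0.997
grip_force: 0.0
```

Run:
```python
import r
from h import *
print(r.st['gripper_width'],r.st['grip_force'])
c=cam('wrist');g=cv2.cvtColor(c['frame'],cv2.COLOR_RGB2GRAY).astype(int)
for u in (200,225,285,310): print(u,g[255:290,u].tolist())
print(g[273,170:200].tolist(),g[273,310:335].tolist())
```

```text
[538.2  180.86 164.45] tcp in stand 65.92 0.99 Fx 0.1 Fy -0.54 Fz -0.0 [0.013 0.049 0.041]
0.9972512980126462 0.0
200 [76, 79, 78, 81, 78, 81, 78, 77, 77, 80, 78, 75, 84, 121, 133, 131, 131, 129, 128, 129, 130, 129, 132, 128, 135, 128, 131, 131, 128, 155, 152, 151, 155, 158, 162]
225 [79, 83, 78, 78, 74, 80, 81, 77, 77, 78, 81, 77, 87, 119, 130, 131, 128, 131, 127, 128, 130, 127, 132, 130, 126, 133, 131, 127, 132, 126, 117, 116, 123, 157, 163]
285 [84, 81, 76, 78, 83, 75, 82, 82, 79, 79, 82, 78, 73, 115, 130, 128, 125, 131, 124, 125, 129, 127, 126, 129, 128, 126, 127, 129, 125, 135, 142, 148, 151, 150, 153]
310 [84, 80, 83, 83, 82, 81, 84, 79, 86, 81, 81, 78, 77, 121, 126, 126, 128, 128, 131, 123, 127, 126, 127, 130, 129, 131, 124, 127, 122, 147, 153, 151, 156, 157, 152]
[20, 47, 156, 160, 157, 152, 154, 159, 154, 161, 161, 162, 160, 155, 127, 130, 130, 133, 129, 130, 130, 127, 131, 131, 129, 130, 128, 132, 131, 128] [131, 127, 127, 127, 127, 130, 126, 127, 125, 130, 125, 127, 127, 142, 146, 143, 141, 141, 149, 150, 152, 153, 150, 148, 151]
```

Call:
{"method": "carry_out", "body": {
  "steps": [
    {"gripper": 1,"dx": 0,"dy": 0,"dz": -0.01,"spin": 0},
    {"gripper": 1,"dx": 0,"dy": 0,"dz": -0.03,"spin": 0},
    {"gripper": 1,"dx": 0,"dy": 0,"dz": -0.06,"spin": 0},
    {"gripper": 1,"dx": 0,"dy": 0,"dz": -0.1,"spin": 0},
    {"gripper": 1,"dx": 0,"dy": 0,"dz": -0.12,"spin": 0},
    {"gripper": 1,"dx": 0.04,"dy": 0,"dz": -0.12,"spin": 0},
    {"gripper": 1,"dx": 0.09,"dy": 0,"dz": -0.12,"spin": 0},
    {"gripper": 1,"dx": 0.09,"dy": 0,"dz": -0.12,"spin": 0},
    {"gripper": 1,"dx": 0.09,"dy": 0,"dz": -0.12,"spin": 0}
  ]
}}

```text
time: 15.52
position: [600.9, 116.8, 284.8]
eef_rot: [-0.0, 0.922, -0.386, -0.001]
contact_force: [-0.8, 0.0, -0.7]
gripper_width: 1.001
grip_force: 0.0
```

Run:
```python
import r
from h import *
c=cam('wrist');c2=cam('scene')
w=cv2.resize(cv2.cvtColor(c['frame'],cv2.COLOR_RGB2BGR),(400,300))
k=lambda im,x,y,ww,h,f:cv2.convertScaleAbs(cv2.resize(cv2.cvtColor(im,cv2.COLOR_RGB2BGR)[y:y+h,x:x+ww],None,fx=f,fy=f,interpolation=cv2.INTER_CUBIC),alpha=1.5)
cv2.imwrite('pics/m8.png',np.hstack([k(c['frame'],156,184,200,200,2),k(c2['frame'],310,130,80,80,5)[:400]]))
```

```text
[600.94 116.81 284.77] tcp in stand 155.58 1.47 Fx -0.55 Fy -0.56 Fz -0.75 [ 0.021  0.02  -0.009]
```

View pics/m8.png

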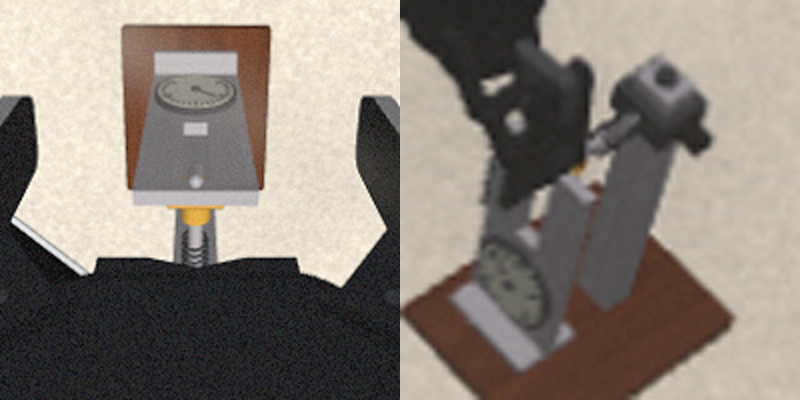

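The wrist view shows the thermometer hanging square, with its dial outward at (195,92), the tip at the top of the slot at (195,182) and the collar clamped behind it. The gripper is clear, so I'm handing in.

```bash
python3 -c "
from station import bot
print(bot.close_job())"
```

```text
the job is handed in; nothing more can be done
None
```

The thermometer hangs on the hook, dial outward and home on the bar (about 10 N peak reading at the wrist); I've let go, the gripper is clear, and the job was handed in at about 16 s, though its verdict wasn't shown.

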